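# Set up a lens train on the optical rail in order of size

## Robot

A 7-joint arm with a two-finger parallel gripper is mounted at the origin on the work surface. World frame = base frame: x ahead of the robot, y to its left, z up, the work surface at z = 0. Lengths are in m, angles in rad, forces in N, time in s.
With the tool pointing down it reaches from about 0.4 to 0.85 m from the base axis. Payload 4.5 kg.
Tool frame: the origin (TCP) lies on the mounting face of the last link; the fingertips stand 166 mm ahead of it and the grasp point (between the pads) lies 147 mm ahead of it; z points along the fingers, y is the line along which they close (so a half turn about z gives the same grasp; the last joint's range is limited). The gripper opens to 88 mm and grips with 3 to 60 N. Pads are 18 mm wide; open, the fingers measure 123 mm over their backs; the gripper's body (75 mm by 187 mm) begins 45 mm behind the grasp point.
Start: joints at [1.192, 0.689, -0.195, 1.565, 0.157, 0.902, -0.215], TCP at [0.251, -0.573, 0.405] pointing down, gripper open.
Joint ranges: [-3.01, 3.01], [-0.46, 2.08], [-1.47, 1.51], [0.13, 2.56], [-1, 4.14], [0.04, 2.09], [-2.66, 2.66]. Speed limits (rad/s): [2.57, 2.57, 3.14, 3.14, 3.14, 3.14, 3.14].

## Interface

Orientations are given as a unit quaternion [x, y, z, w].
In Python, from plant import r, snapshot gives the robot as it stands. The module is installed in compiled form; this text tells all that it offers.
- The arm moves only by the tool move_arm, never from a script. Its argument "rows" is a list of rows, each a list of 5 numbers: the shift along the tool's x, y, z in m, then the turn about the tool's z in rad, then the finger opening in m, from 0 to 0.0881. In form: [[dx, dy, dz, spin, claw], ...]. A call has 1 to 10 rows; each row shifts and turns the commanded pose from where the row before left it, along the tool's axes as they then stand; what a row does not reach is not made up. A row lasts 1/12 s, in which the tool goes at most 41.7 mm and 7.16 degrees, less where a joint would pass 70% of its speed; a pose out of reach is approached as far as the arm can. A call with a gripper value outside its range is refused whole. The fingers move at their own pace and stop on an object; "newtons" is the grip in N (left out, the last holds). Time passes only in rows, so rows that do not move let the fingers close. It gives the time, the measured TCP pose, the force, the opening and the grip force at its end, in the units of the state.
- r.get_state(): the state, without advancing time (a new reading comes with each control period).
- snapshot(name): name is "scene" or "top" or "wrist"; returns a dict with "color" (400x640x3 uint8, red, green, blue), "depth" (400x640 float32, m along the optical axis (not along the pixel's ray), 0 where there is no reading), "mtx" (3x3 intrinsics, pixels), "eye" and "orientation" of the camera in the world. Camera axes: x right, y up, looking along -z (the intrinsics and any distortion apply to the point x, -y, -z); pixel columns grow to the right and rows downward; lengths in m; the calibration is good to about 2 mm. A picture is of the moment at which its call begins.
- r.finish_job(): hands the job in; it is judged then, once.
The state is a dict: "clock": time; "q": joint angles; "qd": joint speeds; "joint_torque": joint torques, N m; "tool_pos": TCP position; "eef_rot": TCP orientation; "contact_force": force on the tool from outside, world axes, zero at the start; "moment": the same for the moment, N m; "opening": opening from 0.0 (shut) to 1.0 (fully open); "finger_force": force on a finger pad.
Only numpy, scipy, OpenCV 4.12 (cv2) and the standard library are available. Lean on these libraries where they do the work, as an engineer would, in place of code of your own. Each camera call takes 0.05 s, during which the arm holds its last target. There are 200 camera calls.

## Task

Set up the lens train for the fanning-out beam: stand the four square lens holders upright on the four bare carriers of the optical rail, one in the middle of each and each lens looking straight along the rail, in order of size with the smallest next to the round lamp and the largest next to the white screen. Do not knock any of them over on the way, and leave the rack of vials where it is.

Things in the scene. Friction and masses are not known exactly. Their poses are not given: they have to be found in the camera images.
- lens27_mid (a point): The smallest lens holder: square dark plate 27 x 27 mm, 14 mm thick, upright, with a 15 mm glass lens, on a 12.7 mm post and a flat foot 50 (x) x 42 (y) x 10 mm; 88 mm tall, 240 g. Point: centre of plate and lens, 75 mm above the foot's underside, over its middle. x along the plate's width: grip its side edges there. y: the lens's axis, through the plate; z up. Either face may look either way.
- lens38_mid (a point): The second smallest lens holder: square dark plate 38 x 38 mm, 14 mm thick, upright, with a 25 mm glass lens, on a 12.7 mm post and a flat foot 50 (x) x 42 (y) x 10 mm; 94 mm tall, 240 g. Point: centre of plate and lens, 75 mm above the foot's underside, over its middle. x along the plate's width: grip its side edges there. y: the lens's axis, through the plate; z up. Either face may look either way.
- lens49_mid (a point): The second largest lens holder: square dark plate 49 x 49 mm, 14 mm thick, upright, with a 37 mm glass lens, on a 12.7 mm post and a flat foot 50 (x) x 42 (y) x 10 mm; 99 mm tall, 240 g. Point: centre of plate and lens, 75 mm above the foot's underside, over its middle. x along the plate's width: grip its side edges there. y: the lens's axis, through the plate; z up. Either face may look either way.
- lens60_mid (a point): The largest lens holder: square dark plate 60 x 60 mm, 14 mm thick, upright, with a 48 mm glass lens, on a 12.7 mm post and a flat foot 50 (x) x 42 (y) x 10 mm; 105 mm tall, 240 g. Point: centre of plate and lens, 75 mm above the foot's underside, over its middle. x along the plate's width: grip its side edges there. y: the lens's axis, through the plate; z up. Either face may look either way.
- carrier_a: One of four identical aluminium carriers fixed on the black optical rail, about 80 mm apart, in any order of name: flat bare top 64 mm (x, across the rail) by 54 mm (y, along the rail), 36 mm above the table. Origin: centre of the top face; z up. A black locking knob sticks out at +x below the top.
- carrier_b: One of four identical aluminium carriers fixed on the black optical rail, about 80 mm apart, in any order of name: flat bare top 64 mm (x, across the rail) by 54 mm (y, along the rail), 36 mm above the table. Origin: centre of the top face; z up. A black locking knob sticks out at +x below the top.
- carrier_c: One of four identical aluminium carriers fixed on the black optical rail, about 80 mm apart, in any order of name: flat bare top 64 mm (x, across the rail) by 54 mm (y, along the rail), 36 mm above the table. Origin: centre of the top face; z up. A black locking knob sticks out at +x below the top.
- carrier_d: One of four identical aluminium carriers fixed on the black optical rail, about 80 mm apart, in any order of name: flat bare top 64 mm (x, across the rail) by 54 mm (y, along the rail), 36 mm above the table. Origin: centre of the top face; z up. A black locking knob sticks out at +x below the top.
- lamp: Lamp fixed at one end of the rail, some 85 mm beyond the last bare carrier: a frosted white globe 44 mm across on a post, 133 mm tall. Origin on the table under the globe. A square white screen, 80 mm wide and 151 mm tall, is fixed at the rail's other end; which end has which changes. The rail runs across in front of the robot.
- vial_rack: A red plastic rack of black-capped sample vials, 75 mm (x) by 115 mm (y) by 40 mm high, loose, 400 g, standing to one side. Not part of the job. Origin at the centre of its underside.
Things that resemble listed ones, but are neither listed nor needed, are in the scene too. What is shaped like the part that bears lens38_mid but purple is not meant.

How it is judged:
By the outcome, as a careful person would: the job done as asked, in the order asked, and still so for the second after the job is handed in, with the robot touching nothing.
It also fails if it takes over 109 s, if anything falls off the work surface, if the arm or the gripper's body presses on something with over 40 N, if the wrist force passes 120 N, or if a joint passes its speed limit or range.

## Working session

There is one attempt and no reset: what is moved stays moved. The work goes in short steps, Python scripts to look and compute and a tool call to move; the robot and the scene stay as the last step left them, time stands still between calls to the robot, and variables do not carry over. Pictures are saved under pics/ and viewed, at most 14 in all, crops included, and the job is handed in when it is done.

Besides the shell and the picture viewer there is one more tool, called after "Emit:" as name(argument=value, ...), one argument or row to a line, values as JSON. move_arm: Moves the arm, as the interface text tells. Its arguments: {"type":"object","properties":{"rows":{"type":"array"},"newtons":{"type":"number"}},"required":["rows"]}

```bash
mkdir -p pics; cat > h.py <<'E'
import numpy as np, cv2
from scipy.spatial.transform import Rotation as R
from plant import r, snapshot
def snap(n,f):
    s=snapshot(n); np.savez('last_%s.npz'%n,**s); cv2.imwrite('pics/'+f,s['color'][:,:,::-1]); return s
def load(n): return dict(np.load('last_%s.npz'%n))
def cloud(s):
    K=s['mtx'];d=s['depth'];v,u=np.mgrid[:d.shape[0],:d.shape[1]]
    p=np.stack([(u-K[0,2])/K[0,0]*d,-(v-K[1,2])/K[1,1]*d,-d],-1)
    o=np.array(s['orientation'])
    M=R.from_quat(o).as_matrix() if o.size==4 else o.reshape(3,3)
    return p@M.T+s['eye']
E
python3 - <<'E'
from h import *
for n in('top','scene'):
    s=snap(n,n+'0.png'); print(n,s['eye'],s['orientation'],s['mtx'],s.keys())
st=r.get_state();print(st)
E
```

```text
top [ 0.26812553 -0.00584405  1.33610983] [-0.06681273  0.06684176  0.7124194  -0.69536094] [[451.19743011   0.         320.02494081]
 [  0.         451.19743011 193.10592023]
 [  0.           0.           1.        ]] dict_keys(['color', 'depth', 'mtx', 'eye', 'orientation'])
scene [0.9011652  0.68698245 0.97314676] [0.09572621 0.3470965  0.90427963 0.22943161] [[423.41227698   0.         316.24515418]
 [  0.         423.41227698 206.55901258]
 [  0.           0.           1.        ]] dict_keys(['color', 'depth', 'mtx', 'eye', 'orientation'])
{'clock': 0.1, 'q': array([ 1.1918137 ,  0.68987117, -0.19448315,  1.56622808,  0.15729912,
        0.90249109, -0.21510538]), 'qd': array([-0.00361826, -0.00341851,  0.00128166, -0.00145316, -0.00110093,
       -0.00023109,  0.00080988]), 'joint_torque': array([-3.23245040e-03, -5.28501749e+01, -1.27171285e+00, -1.53839314e+01,
       -5.26875362e-02,  1.92422543e-03,  3.47403761e-05]), 'tool_pos': array([ 0.25057185, -0.57225455,  0.40401032]), 'eef_rot': array([ 9.78772353e-01,  2.04948853e-01, -2.33636818e-04, -7.70354753e-04]), 'contact_force': array([ 0.45524664,  1.55449239, -0.08301062]), 'moment': array([-0.06571566,  0.00259732,  0.04856644]), 'finger_force': 0.0, 'opening': 0.9990362036092214}
```

View pics/top0.png

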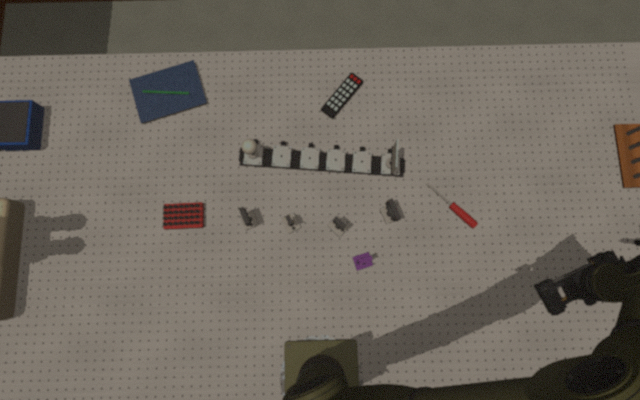

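View pics/scene0.png

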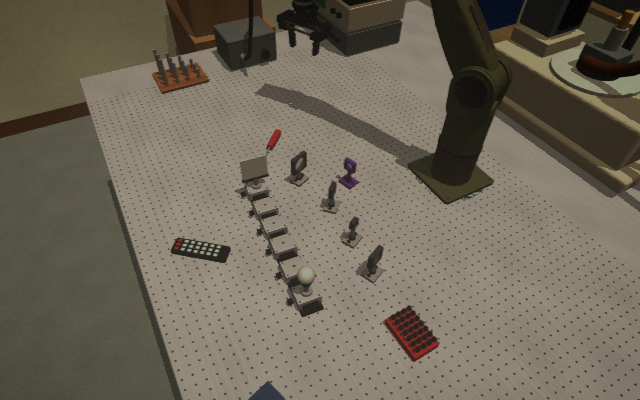

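The top view has the lamp at left (252,148) and the screen at right (396,160). The carriers are at about (284,157), (311,158), (336,160) and (362,161). Four holders stand at (248,216), (293,222), (341,224) and (392,210), and the purple decoy is at (364,260).

```bash
python3 - <<'E'
from h import *
s=load('top');c=s['color'][135:280,230:415,::-1]
cv2.imwrite('pics/topc.png',cv2.resize(np.clip(c*1.4,0,255).astype('uint8'),None,fx=4,fy=4,interpolation=cv2.INTER_CUBIC))
s2=load('scene');c=s2['color'][140:320,230:400,::-1]
cv2.imwrite('pics/scc.png',cv2.resize(np.clip(c*1.5,0,255).astype('uint8'),None,fx=3.3,fy=3.3,interpolation=cv2.INTER_CUBIC))
for n,s in(('top',s),('scene',s2)):
    P=cloud(s);x,y,z=P[...,0],P[...,1],P[...,2]
    m=(abs(z)<.01)&(x>.2)&(x<.9)&(abs(y)<.4)&(s['depth']>0); print(n,'table z',np.median(z[m]),z[m].std())
    # blobs above 25mm
    m=(z>.022)&(z<.2)&(x>.3)&(x<.75)&(y>-.3)&(y<.4)&(s['depth']>0)
    k,l,st,_=cv2.connectedComponentsWithStats(m.astype('uint8'))
    for i in range(1,k):
        if st[i,4]<15: continue
        q=P[l==i]; print(st[i],q.mean(0).round(3),q.min(0).round(3),q.max(0).round(3))
E
```

```text
top table z 9.427663972316758e-05 0.00287933784941144
[ 239  139  166   37 2933] [ 0.619 -0.018  0.045] [ 0.559 -0.262  0.022] [0.692 0.232 0.156]
[386 198  16  25 208] [ 0.454 -0.212  0.086] [ 0.426 -0.23   0.025] [ 0.486 -0.196  0.113]
[180 203  23  25 428] [0.463 0.37  0.033] [0.427 0.337 0.022] [0.5   0.4   0.048]
[239 207  14  20 133] [0.445 0.201 0.089] [0.422 0.188 0.028] [0.471 0.217 0.107]
[285 215   9  11  56] [0.433 0.079 0.087] [0.42  0.068 0.067] [0.447 0.09  0.095]
[333 217  13  14  91] [ 0.421 -0.06   0.087] [ 0.405 -0.076  0.032] [ 0.438 -0.043  0.1  ]
[358 256  15   9  79] [ 0.318 -0.127  0.093] [ 0.307 -0.146  0.067] [ 0.328 -0.108  0.1  ]
scene table z -0.001395039831690148 0.0022083383155311735
[291 151  16  26 297] [ 0.459 -0.208  0.076] [ 0.427 -0.231  0.025] [ 0.487 -0.19   0.106]
[240 154  29  45 915] [ 0.604 -0.215  0.083] [ 0.561 -0.247  0.022] [ 0.644 -0.18   0.152]
[344 157  13  22 172] [ 0.321 -0.124  0.071] [ 0.306 -0.147  0.022] [ 0.334 -0.105  0.096]
[328 181   9  23 127] [ 0.427 -0.054  0.073] [ 0.404 -0.078  0.024] [ 0.442 -0.04   0.094]
[253 196  26  21 352] [ 0.613 -0.129  0.033] [ 0.578 -0.174  0.022] [ 0.646 -0.101  0.04 ]
[261 214  27  22 382] [ 0.62  -0.052  0.033] [ 0.585 -0.095  0.022] [ 0.653 -0.024  0.041]
[349 216  10  21 121] [0.438 0.084 0.069] [0.42  0.071 0.022] [0.451 0.093 0.091]
[270 233  28  24 441] [0.627 0.024 0.033] [ 0.593 -0.023  0.022] [0.66  0.054 0.04 ]
[367 245  17  27 241] [0.452 0.208 0.078] [0.423 0.191 0.023] [0.474 0.221 0.102]
[ 280  255   42   55 1208] [0.644 0.165 0.055] [0.6   0.059 0.022] [0.676 0.228 0.134]
[276 272   6   5  15] [0.678 0.102 0.024] [0.672 0.097 0.022] [0.684 0.108 0.026]
[288 298   6   6  17] [0.686 0.187 0.023] [0.679 0.181 0.022] [0.692 0.193 0.026]
[390 305  34  33 468] [0.467 0.373 0.034] [0.432 0.345 0.022] [0.502 0.4   0.043]
```

View pics/topc.png

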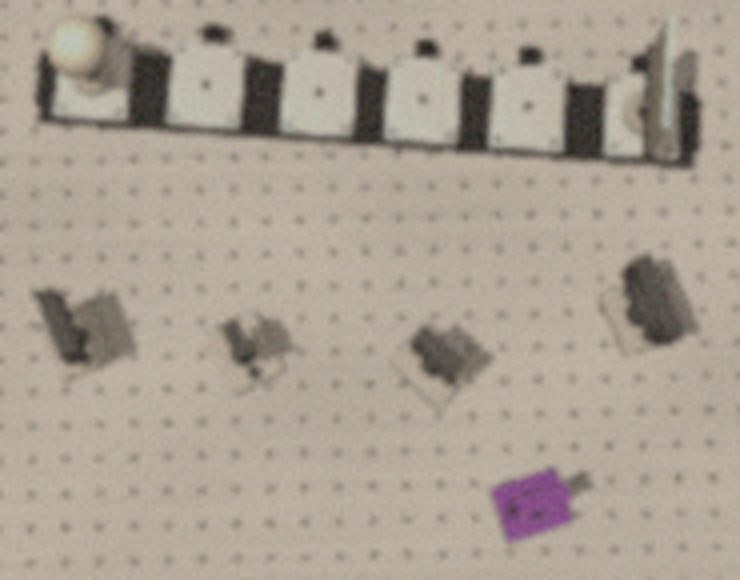

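```bash
cat > fit.py <<'E'
from h import *
A,B=load('top'),load('scene')
P=cloud(A);Q=cloud(B)
def near(P,c,z0,z1,rad=.045):
    return P[(np.hypot(P[...,0]-c[0],P[...,1]-c[1])<rad)&(P[...,2]>z0)&(P[...,2]<z1)]
if __name__=='__main__':
    for c in[(.445,.201),(.433,.079),(.421,-.060),(.454,-.212)]:
        for n,C in(('top',P),('scene',Q)):
            q=near(C,c,.065,.13)
            w=cv2.minAreaRect((q[:,:2]*1000).astype('float32'))
            e,V=np.linalg.eigh(np.cov(q[:,:2].T)); d=V[:,1]
            print(c,n,len(q),'zmax',np.sort(q[:,2])[-5:].mean().round(4),'rect',[np.round(k,1) for k in w],'pca',q[:,:2].mean(0).round(4),np.degrees(np.arctan2(d[1],d[0])).round(1))
        q=near(P,c,.006,.014,.05); w=cv2.minAreaRect((q[:,:2]*1000).astype('float32'));print('  foot',len(q),[np.round(k,1) for k in w])
    for n,C,dt in(('top',P,A),('scene',Q,B)):
        for y0 in(.105,.024,-.052,-.129):
            m=(abs(C[...,2]-.037)<.005)&(abs(C[...,1]-y0)<.045)&(C[...,0]>.56)&(C[...,0]<.68)&(dt['color'].astype(int).sum(-1)>200)
            k,l,st,_=cv2.connectedComponentsWithStats(m.astype('uint8'));i=1+st[1:,4].argmax()
            q=C[l==i]; w=cv2.minAreaRect((q[:,:2]*1000).astype('float32'));print(n,y0,len(q),q.mean(0).round(4),[np.round(k,1) for k in w])
E
python3 fit.py
```

```text
(0.445, 0.201) top 108 zmax 0.105 rect [array([447.1, 202.6]), array([49.6, 14.5]), np.float64(22.3)] pca [0.4453 0.2016] -158.0
(0.445, 0.201) scene 169 zmax 0.1012 rect [array([449.2, 205.2]), array([52. , 15.1]), np.float64(22.6)] pca [0.4522 0.2079] -160.0
  foot 113 [array([441.3, 208.9]), array([74.6, 72.6]), np.float64(63.0)]
(0.433, 0.079) top 56 zmax 0.0925 rect [array([434.1,  79.2]), array([27.2, 13.8]), np.float64(25.2)] pca [0.4331 0.0786] -152.8
(0.433, 0.079) scene 82 zmax 0.0897 rect [array([436.2,  81.1]), array([29.2, 15.6]), np.float64(24.6)] pca [0.438  0.0835] -161.4
  foot 164 [array([436.5,  82.1]), array([88.9, 74.6]), np.float64(88.8)]
(0.421, -0.06) top 79 zmax 0.0988 rect [array([421.5, -60.7]), array([37.4, 13.8]), np.float64(44.2)] pca [ 0.4213 -0.0601] 45.5
(0.421, -0.06) scene 88 zmax 0.0941 rect [array([423.6, -58.4]), array([42.7, 15. ]), np.float64(43.0)] pca [ 0.4263 -0.0546] -137.4
  foot 133 [array([425.5, -50.3]), array([74.4, 69.9]), np.float64(49.7)]
(0.454, -0.212) top 151 zmax 0.1101 rect [array([ 455.5, -213.4]), array([60. , 15.2]), np.floa
[... 380 characters left out ...]
3 0.0363] [array([623.6,  19.2]), array([53.4, 65.5]), np.float64(84.0)]
top -0.052 333 [ 0.6163 -0.0584  0.0363] [array([616.6, -58.1]), array([52.8, 65.1]), np.float64(84.2)]
top -0.129 352 [ 0.609  -0.136   0.0362] [array([ 609.5, -135.7]), array([53.8, 64.8]), np.float64(85.1)]
scene 0.105 330 [0.6376 0.1027 0.0349] [array([634.6, 105.9]), array([55.1, 64.7]), np.float64(85.8)]
scene 0.024 331 [0.6279 0.0223 0.0348] [array([626.4,  22. ]), array([56.4, 64. ]), np.float64(85.9)]
scene -0.052 297 [ 0.6189 -0.0543  0.0345] [array([619.5, -54.8]), array([57.7, 63.3]), np.float64(84.8)]
scene -0.129 265 [ 0.6117 -0.1327  0.0347] [array([ 611.2, -133.6]), array([57.2, 63.8]), np.float64(83.1)]
```

The crop shows the carrier tops clearly, with their centres near crop pixels (207,85), (320,92), (423,99) and (529,106). The cloud fits match the given sizes:

| Item | Measured position (m) |
|---|---|
| 60 mm holder | (.456, -.213) |
| 38 mm holder | (.422, -.060) |
| 27 mm holder | (.434, .079) |
| 49 mm holder | (.447, .203) |

The lamp is at +y, so the order along the rail from +y is 27, 38, 49, 60. I'll start with the 60 mm holder.

```bash
cat > go.py <<'E'
# go.py x y z yaw_of_tool_x(deg): print spin and shift in tool axes (after the spin), upright tool; also the shift before spin
import sys; from h import *
x,y,z,a=map(float,sys.argv[1:5]); s=r.get_state()
M=R.from_quat(s['eef_rot']); X=M.apply([1,0,0]); Z=M.apply([0,0,1])
now=np.degrees(np.arctan2(X[1],X[0])); w=(a-now+180)%360-180
d=np.array([x,y,z])-s['tool_pos']
F=R.from_euler('z',a,degrees=True)*R.from_euler('x',180,degrees=True)
print('t',round(s['clock'],2),'pos',s['tool_pos'].round(4),'yaw',now.round(2),'tilt',np.degrees(np.hypot(Z[0],Z[1])).round(2),'F',s['contact_force'].round(1),'open',round(s['opening']*88.1,1),'q7',s['q'][6].round(2))
print('spin',np.radians(-w).round(4),'shift after',(F.inv().apply(d)*1000).round(1),'shift before',(M.inv().apply(d)*1000).round(1))
E
python3 go.py .4565 -.212 .405 111.5
```

```text
t 0.1 pos [ 0.2506 -0.5723  0.404 ] yaw 23.65 tilt 0.09 F [ 0.5  1.6 -0.1] open 88.0 q7 -0.22
spin -1.5332 shift after [259.7 323.6  -1. ] shift before [ 333.2 -247.4   -0.6]
```

Emit:
move_arm(
  rows=[
    [0.03, -0.022, 0, 0, 0.088],
    [0.03, -0.022, 0, 0, 0.088],
    [0.03, -0.022, 0, 0, 0.088],
    [0.03, -0.022, 0, 0, 0.088],
    [0.03, -0.022, 0, 0, 0.088],
    [0.03, -0.022, 0, 0, 0.088],
    [0.03, -0.022, 0, 0, 0.088],
    [0.03, -0.022, 0, 0, 0.088],
    [0.03, -0.022, 0, 0, 0.088],
    [0.03, -0.022, 0, 0, 0.088],
  ],
  newtons=30,
)

```text
clock: 0.93
tool_pos: [0.4377, -0.2489, 0.4046]
eef_rot: [0.979, 0.205, -0.0, -0.0]
contact_force: [1.5, -1.9, -1.6]
opening: 0.994
finger_force: 0.0
```

Emit:
move_arm(
  rows=[
    [0, 0, 0, -0.12, 0.088],
    [0, 0, 0, -0.12, 0.088],
    [0, 0, 0, -0.12, 0.088],
    [0, 0, 0, -0.12, 0.088],
    [0, 0, 0, -0.12, 0.088],
    [0, 0, 0, -0.12, 0.088],
    [0, 0, 0, -0.12, 0.088],
    [0, 0, 0, -0.12, 0.088],
    [0, 0, 0, -0.12, 0.088],
    [0, 0, 0, -0.12, 0.088],
  ],
)

```text
clock: 1.77
tool_pos: [0.4371, -0.2506, 0.4045]
eef_rot: [0.69, 0.724, -0.0, -0.0]
contact_force: [0.1, -0.3, 0.1]
opening: 0.998
finger_force: 0.0
```

Emit:
move_arm(
  rows=[
    [0, 0, 0, -0.12, 0.088],
    [0, 0, 0, -0.12, 0.088],
    [0, 0, 0, -0.093, 0.088],
    [0, 0, 0, 0, 0.088],
  ],
)

```text
clock: 2.1
tool_pos: [0.437, -0.2508, 0.4043]
eef_rot: [0.562, 0.827, 0.0, -0.001]
contact_force: [0.1, -0.1, -0.9]
opening: 0.999
finger_force: 0.0
```

```bash
python3 go.py .4565 -.212 .405 111.5; python3 -c "
from h import *
s=snap('wrist','w1.png');print(s['eye'],s['orientation'],s['mtx'][0,0])"
```

```text
t 2.1 pos [ 0.437  -0.2508  0.4043] yaw 111.6 tilt 0.06 F [ 0.1 -0.1 -0.9] open 88.0 q7 0.32
spin 0.0018 shift after [29.  32.4 -0.7] shift before [28.9 32.4 -0.7]
[ 0.41129134 -0.18802026  0.38328482] [-0.13253778 -0.0253503   0.18603707  0.9732324 ] 356.3780296879329
```

View pics/w1.png

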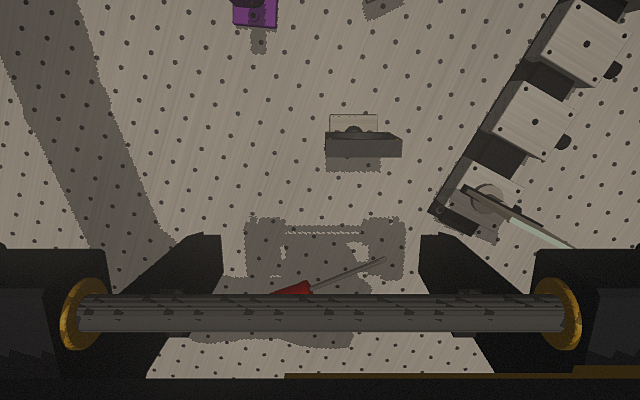

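The wrist view shows the 60 mm holder at (363,144) with its plate nearly level in the picture, so the yaw is right. Carriers show at (585,40) and (538,118). I'll measure from this cloud too.

```bash
cat > wf.py <<'E'
import sys; from h import *
W=load('wrist');C=cloud(W)
def fit(q,t): 
    w=cv2.minAreaRect((q[:,:2]*1000).astype('float32'));print(t,len(q),'z',np.median(q[:,2]).round(4),[np.round(k,1) for k in w])
c=[float(v) for v in sys.argv[1:3]]
g=np.hypot(C[...,0]-c[0],C[...,1]-c[1])
h=float(sys.argv[3]) if len(sys.argv)>3 else 0
m=(g<.045)&(C[...,2]>.065+h)&(C[...,2]<.13+h)&(W['depth']>0); fit(C[m],'plate')
k=C[m]; t=np.percentile(k[:,2],90); fit(k[abs(k[:,2]-t)<.004],'top %.4f'%t)
for n in((.632,.103),(.624,.019),(.6166,-.058),(.6095,-.136)):
    m=(np.hypot(C[...,0]-n[0],C[...,1]-n[1])<.042)&(abs(C[...,2]-.036)<.004)&(W['color'].astype(int).sum(-1)>260)
    k,l,st,_=cv2.connectedComponentsWithStats(m.astype('uint8'))
    if k>1:
        i=1+st[1:,4].argmax(); b=st[i]
        if b[4]>600 and b[0]>0 and b[1]>0 and b[0]+b[2]<640: fit(C[l==i],'carrier %s'%(n,))
E
python3 wf.py .4565 -.212
```

```text
plate 1552 z 0.1038 [array([ 458.1, -213.7]), array([60.1, 14.7]), np.float64(21.4)]
top 0.1048 1384 z 0.1039 [array([ 458.3, -213.7]), array([59.8, 14.4]), np.float64(21.1)]
carrier (0.6095, -0.136) 3618 z 0.035 [array([ 612. , -135.9]), array([53.7, 64.5]), np.float64(84.5)]
```

```bash
python3 go.py .4583 -.2137 .222 111.2
```

```text
t 2.15 pos [ 0.4371 -0.2508  0.4044] yaw 111.36 tilt 0.05 F [-0.1  0.4  0.1] open 87.9 q7 0.31
spin 0.0028 shift after [ 26.9  33.2 182.4] shift before [ 26.7  33.3 182.4]
```

Emit:
move_arm(
  rows=[
    [0.009, 0.011, 0.02, 0.003, 0.088],
    [0.009, 0.011, 0.02, 0, 0.088],
    [0.009, 0.011, 0.02, 0, 0.088],
    [0, 0, 0.02, 0, 0.088],
    [0, 0, 0.02, 0, 0.088],
    [0, 0, 0, 0, 0.088],
  ],
)

```text
clock: 2.65
tool_pos: [0.4572, -0.2129, 0.3019]
eef_rot: [0.565, 0.825, -0.001, -0.003]
contact_force: [-0.5, -0.1, -1.0]
opening: 1.0
finger_force: 0.0
```

```bash
python3 go.py .4583 -.2137 .222 111.2; python3 -c "
from h import *
s=snap('wrist','w2.png')";python3 wf.py .4583 -.2137
```

```text
t 2.65 pos [ 0.4572 -0.2129  0.3019] yaw 111.23 tilt 0.34 F [-0.5 -0.1 -1. ] open 88.1 q7 0.09
spin 0.0006 shift after [-1.1  0.7 79.9] shift before [-1.4  1.1 79.9]
plate 4486 z 0.1034 [array([ 458. , -213.7]), array([60.2, 15.2]), np.float64(21.6)]
top 0.1045 3019 z 0.1039 [array([ 458. , -213.7]), array([60.2, 15.1]), np.float64(21.7)]
carrier (0.6095, -0.136) 6559 z 0.035 [array([ 612.2, -135.8]), array([53.7, 64.9]), np.float64(84.5)]
```

View pics/w2.png

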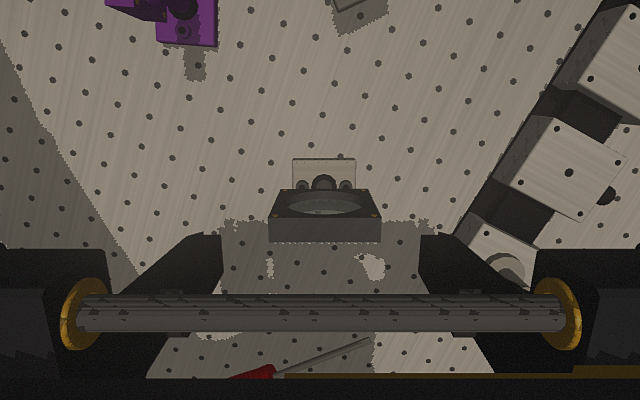

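The plate sits centred between the fingers at (325,215), so I'll go down and grip.

Emit:
move_arm(
  rows=[
    [-0.001, 0.001, 0.02, 0, 0.088],
    [0, 0, 0.02, 0, 0.088],
    [0, 0, 0.02, 0, 0.088],
    [0, 0, 0.02, 0, 0.088],
    [0, 0, 0, 0, 0.088],
    [0, 0, 0, 0, 0.05],
    [0, 0, 0, 0, 0.05],
    [0, 0, 0, 0, 0.05],
    [0, 0, 0, 0, 0.05],
    [0, 0, 0, 0, 0.05],
  ],
  newtons=30,
)

```text
clock: 3.53
tool_pos: [0.4594, -0.2145, 0.2258]
eef_rot: [0.564, 0.825, -0.0, 0.001]
contact_force: [-1.1, -0.8, 7.2]
opening: 0.683
finger_force: 30.0
```

Emit:
move_arm(
  rows=[
    [0, 0, 0, 0, 0.05],
    [0, 0, 0, 0, 0.05],
    [0, 0, -0.005, 0, 0.05],
    [0, 0, -0.01, 0, 0.05],
    [0, 0, -0.01, 0, 0.05],
    [0, 0, -0.005, 0, 0.05],
  ],
)

```text
clock: 4.03
tool_pos: [0.4596, -0.2141, 0.2558]
eef_rot: [0.564, 0.826, 0.0, 0.0]
contact_force: [0.2, -0.4, -2.3]
opening: 0.68
finger_force: 30.0
```

```bash
python3 go.py .612 -.1358 .42 84.5
```

```text
t 4.03 pos [ 0.4596 -0.2141  0.2558] yaw 111.31 tilt 0.07 F [ 0.2 -0.4 -2.3] open 59.9 q7 0.02
spin 0.4679 shift after [  92.5  144.2 -164.2] shift before [  17.5  170.6 -164.1]
```

Emit:
move_arm(
  rows=[
    [0, 0, -0.01, 0, 0.05],
    [0, 0, -0.02, 0, 0.05],
    [0, 0, -0.025, 0, 0.05],
    [0, 0, -0.025, 0, 0.05],
    [0, 0, -0.025, 0, 0.05],
    [0, 0, -0.025, 0, 0.05],
    [0, 0, -0.02, 0, 0.05],
    [0, 0, -0.01, 0, 0.05],
  ],
)

```text
clock: 4.7
tool_pos: [0.4597, -0.2139, 0.4173]
eef_rot: [0.564, 0.826, 0.0, 0.002]
contact_force: [0.4, -0.6, -2.5]
opening: 0.68
finger_force: 30.0
```

Emit:
move_arm(
  rows=[
    [0, 0, 0, 0.05, 0.05],
    [0, 0, 0, 0.075, 0.05],
    [0, 0, 0, 0.075, 0.05],
    [0, 0, 0, 0.075, 0.05],
    [0, 0, 0, 0.075, 0.05],
    [0, 0, 0, 0.075, 0.05],
    [0, 0, 0, 0.043, 0.05],
    [0, 0, 0, 0, 0.05],
  ],
)

```text
clock: 5.37
tool_pos: [0.4591, -0.2138, 0.4143]
eef_rot: [0.74, 0.672, -0.0, -0.001]
contact_force: [0.4, 0.2, -2.0]
opening: 0.683
finger_force: 30.0
```

Emit:
move_arm(
  rows=[
    [0.005, 0.008, 0, 0, 0.05],
    [0.01, 0.016, 0, 0, 0.05],
    [0.012, 0.018, 0, 0, 0.05],
    [0.012, 0.018, 0, 0, 0.05],
    [0.012, 0.018, 0, 0, 0.05],
    [0.012, 0.018, 0, 0, 0.05],
    [0.012, 0.018, 0, 0, 0.05],
    [0.01, 0.016, 0, 0, 0.05],
    [0.007, 0.011, 0, 0, 0.05],
    [0, 0.003, 0, 0, 0.05],
  ],
)

```text
clock: 6.2
tool_pos: [0.6137, -0.1333, 0.4143]
eef_rot: [0.739, 0.674, 0.002, -0.0]
contact_force: [1.0, 0.5, -3.1]
opening: 0.682
finger_force: 30.0
```

```bash
python3 go.py .612 -.1358 .262 84.5; python3 -c "
from h import *
s=snap('wrist','w3.png');snap('scene','s3.png')";python3 wf.py .612 -.1358 .17
```

```text
t 6.2 pos [ 0.6137 -0.1333  0.4143] yaw 84.77 tilt 0.2 F [ 1.   0.5 -3.1] open 60.1 q7 -0.27
spin 0.0048 shift after [ -2.7  -1.5 152.3] shift before [ -3.2  -1.7 152.3]
plate 16293 z 0.2732 [array([ 612.2, -133.9]), array([22.6, 86.7]), np.float64(84.8)]
top 0.2922 3692 z 0.2918 [array([ 612.2, -133.9]), array([22.6, 86.7]), np.float64(84.8)]
carrier (0.6166, -0.058) 3707 z 0.0349 [array([619.8, -58.3]), array([53.8, 63.8]), np.float64(84.7)]
carrier (0.6095, -0.136) 2062 z 0.0349 [array([ 613.3, -126.4]), array([34.2, 63.6]), np.float64(84.7)]
```

View pics/w3.png

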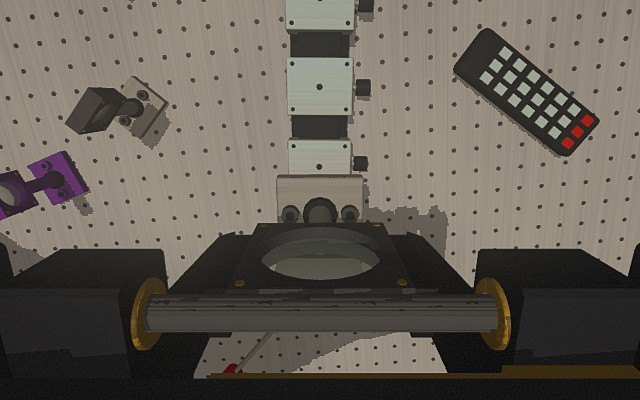

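The wrist view shows the 60 mm plate held, with its foot edge at (277–365,176) square to the rail. I'll check its tilt in hand.

```bash
cat > ih.py <<'E'
# held holder: foot-top plane tilt + centre from foot far edge; args: pixel box u0 u1 v0 v1 on the foot
import sys; from h import *
u0,u1,v0,v1=map(int,sys.argv[1:5])
W=load('wrist');C=cloud(W);q=C[v0:v1,u0:u1].reshape(-1,3)
A=np.c_[q[:,:2]-q[:,:2].mean(0),np.ones(len(q))];k=np.linalg.lstsq(A,q[:,2],rcond=None)[0]
s=r.get_state();M=R.from_quat(s['eef_rot']);n=M.inv().apply([-k[0],-k[1],1])
print('foot z',k[2].round(4),'normal in tool axes deg: about y (fingers)',np.degrees(np.arctan2(n[0],-n[2])).round(2),' x-ish',np.degrees(np.arctan2(n[1],-n[2])).round(2))
T=M.inv().apply(C.reshape(-1,3)-s['tool_pos']).reshape(C.shape)
m=(abs(C[...,2]-k[2])<.004)&(abs(T[...,0])<.06)&(abs(T[...,1])<.04); t=T[m]*1000
w=cv2.minAreaRect(t[:,:2].astype('float32'));print('foot in tool xy mm: min',np.percentile(t,1,axis=0).round(1),'max',np.percentile(t,99,axis=0).round(1),w)
E
python3 ih.py 285 357 180 200
```

```text
foot z 0.1981 normal in tool axes deg: about y (fingers) -59.45  x-ish 0.5
foot in tool xy mm: min [ -1.1 -23.  212.1] max [ 25.5  25.9 219.4] ((11.969830513000488, 1.431142807006836), (50.05828094482422, 27.596881866455078), 89.5699691772461)
```

```bash
python3 - <<'E'
from h import *
W=load('wrist');C=cloud(W);s=r.get_state();M=R.from_quat(s['eef_rot'])
for v in range(172,222,3): print(v,(M.inv().apply(C[v,300]-s['tool_pos'])*1000).round(1),W['color'][v,300])
for u in (290,320,350): print(u,(M.inv().apply(C[185,u]-s['tool_pos'])*1000).round(1))
# plate top edge/face
for v in range(222,292,8): print(v,(M.inv().apply(C[v,252]-s['tool_pos'])*1000).round(1))
E
```

```text
172 [ -6.2 -18.5 377.9] [161 157 142]
175 [ 25.4 -10.  222.1] [67 64 57]
178 [ 24.9  -9.7 216.9] [132 121 108]
181 [ 23.3  -9.7 216.1] [143 134 117]
184 [ 21.5  -9.7 216.2] [140 129 114]
187 [ 19.7  -9.7 216.4] [134 124 110]
190 [ 17.9  -9.8 216.9] [136 126 112]
193 [ 16.3  -9.7 216.2] [139 130 112]
196 [ 14.4  -9.8 216.5] [140 130 115]
199 [ 12.6  -9.8 216.7] [142 130 115]
202 [ 10.6  -9.9 217.2] [135 126 109]
205 [  9.2  -9.8 216. ] [140 128 114]
208 [  7.1  -9.9 216.7] [139 129 114]
211 [  5.4  -9.9 216.5] [95 89 80]
214 [  3.7  -9.9 216.2] [95 87 80]
217 [  1.7  -9.9 216.5] [92 86 77]
220 [-2.000e-01 -1.000e+01  2.167e+02] [90 85 75]
290 [ 20.8 -15.4 216.8]
320 [ 20.8   1.6 217. ]
350 [ 21.   18.6 216.4]
222 [-74.  -77.4 414.5]
230 [-84.7 -78.2 416.2]
238 [ 11.1 -27.5 162.5]
246 [ 10.7 -26.1 155. ]
254 [ 11.1 -24.6 146.7]
262 [ 11.  -23.4 140.1]
270 [ 10.9 -22.3 134.1]
278 [ 11.2 -21.2 128. ]
286 [ 11.4 -20.2 122.4]
```

The foot is flat. Its underside is 226.5 mm from the TCP and its centre is offset by (+4, +1) mm in tool axes, so I'll correct for that.

```bash
python3 go.py .611 -.1397 .264 84.5
```

```text
t 6.3 pos [ 0.612  -0.1358  0.4141] yaw 84.59 tilt 0.05 F [-0.8 -0.8 -2.6] open 60.2 q7 -0.27
spin 0.0016 shift after [ -4.   -0.6 150.1] shift before [ -4.   -0.5 150.1]
```

The picture was taken while the arm was still settling. After allowing for that, the offset is only (+1.3, 0).

```bash
python3 go.py .6122 -.1371 .264 84.5
```

```text
t 6.3 pos [ 0.612  -0.1358  0.4141] yaw 84.59 tilt 0.05 F [-0.8 -0.8 -2.6] open 60.2 q7 -0.27
spin 0.0016 shift after [ -1.3   0.4 150.1] shift before [ -1.3   0.5 150.1]
```

Emit:
move_arm(
  rows=[
    [-0.001, 0, 0.01, 0.002, 0.05],
    [0, 0, 0.02, 0, 0.05],
    [0, 0, 0.02, 0, 0.05],
    [0, 0, 0.02, 0, 0.05],
    [0, 0, 0.02, 0, 0.05],
    [0, 0, 0.02, 0, 0.05],
    [0, 0, 0.015, 0, 0.05],
    [0, 0, 0.01, 0, 0.05],
    [0, 0, 0.005, 0, 0.05],
    [0, 0, 0, 0, 0.05],
  ],
)

```text
clock: 7.13
tool_pos: [0.6107, -0.1378, 0.2736]
eef_rot: [0.741, 0.671, -0.001, -0.001]
contact_force: [-0.7, 0.6, -2.7]
opening: 0.683
finger_force: 30.0
```

Emit:
move_arm(
  rows=[
    [0, 0, 0, 0, 0.05],
    [0, 0, 0, 0, 0.05],
    [0, 0, 0, 0, 0.05],
  ],
)

```text
clock: 7.38
tool_pos: [0.6119, -0.1373, 0.2758]
eef_rot: [0.741, 0.672, 0.001, 0.001]
contact_force: [0.0, -0.0, -2.4]
opening: 0.68
finger_force: 30.0
```

```bash
python3 go.py .6122 -.1371 .262 84.5
```

```text
t 7.38 pos [ 0.6119 -0.1373  0.2758] yaw 84.38 tilt 0.12 F [ 0.  -0.  -2.4] open 59.9 q7 -0.36
spin -0.0021 shift after [ 0.2  0.2 13.8] shift before [ 0.2  0.2 13.8]
```

Emit:
move_arm(
  rows=[
    [0, 0, 0.004, 0, 0.05],
    [0, 0, 0.004, 0, 0.05],
    [0, 0, 0.003, 0, 0.05],
    [0, 0, 0.001, 0, 0.05],
    [0, 0, 0, 0, 0.05],
    [0, 0, 0, 0, 0.05],
  ],
)

```text
clock: 7.88
tool_pos: [0.6115, -0.1372, 0.2626]
eef_rot: [0.741, 0.672, -0.0, -0.0]
contact_force: [0.0, 0.6, -3.2]
opening: 0.681
finger_force: 30.0
```

Emit:
move_arm(
  rows=[
    [0, 0, 0.001, 0, 0.05],
    [0, 0, 0, 0, 0.05],
    [0, 0, 0.001, 0, 0.05],
    [0, 0, 0, 0, 0.05],
  ],
)

```text
clock: 8.22
tool_pos: [0.6117, -0.1371, 0.2619]
eef_rot: [0.741, 0.672, 0.0, 0.0]
contact_force: [-2.1, 0.9, 6.2]
opening: 0.679
finger_force: 30.0
```

It is seated, so I'll release and lift.

Emit:
move_arm(
  rows=[
    [0, 0, 0, 0, 0.064],
    [0, 0, 0, 0, 0.07],
    [0, 0, 0, 0, 0.08],
    [0, 0, 0, 0, 0.088],
    [0, 0, 0, 0, 0.088],
    [0, 0, -0.01, 0, 0.088],
    [0, 0, -0.02, 0, 0.088],
    [0, 0, -0.03, 0, 0.088],
    [0, 0, -0.03, 0, 0.088],
    [0, 0, -0.03, 0, 0.088],
  ],
)

```text
clock: 9.05
tool_pos: [0.6113, -0.1372, 0.3826]
eef_rot: [0.741, 0.672, 0.0, -0.0]
contact_force: [1.9, -0.4, 0.1]
opening: 0.999
finger_force: 0.0
```

```bash
python3 go.py .43 -.062 .40 134.5; python3 -c "
from h import *
s=snap('scene','s4.png')
c=s['color'][100:320,200:420,::-1];cv2.imwrite('pics/s4c.png',cv2.resize(c,None,fx=2.5,fy=2.5))"
```

```text
t 9.05 pos [ 0.6113 -0.1372  0.3826] yaw 84.4 tilt 0.01 F [ 1.9 -0.4  0.1] open 88.0 q7 -0.29
spin -0.8744 shift after [180.7 -76.7 -17.4] shift before [  57.1 -187.8  -17.4]
```

View pics/s4c.png

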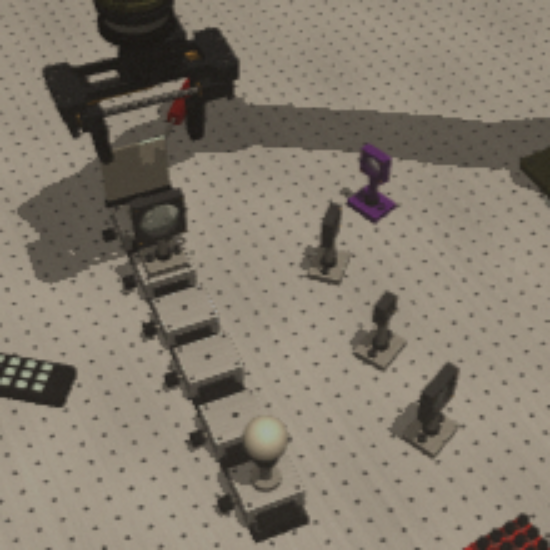

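The scene crop shows the 60 mm holder upright on the carrier next to the screen at (155,230), and the others undisturbed. Next is the 38 mm holder.

Emit:
move_arm(
  rows=[
    [0.007, -0.024, -0.01, 0, 0.088],
    [0.007, -0.024, -0.008, 0, 0.088],
    [0.007, -0.024, 0, 0, 0.088],
    [0.007, -0.024, 0, 0, 0.088],
    [0.007, -0.024, 0, 0, 0.088],
    [0.008, -0.024, 0, 0, 0.088],
    [0.008, -0.025, 0, 0, 0.088],
    [0.007, -0.025, 0, 0, 0.088],
    [0, 0, 0, -0.11, 0.088],
    [0, 0, 0, -0.11, 0.088],
  ],
)

```text
clock: 9.93
tool_pos: [0.4228, -0.0599, 0.3995]
eef_rot: [0.66, 0.751, -0.001, 0.0]
contact_force: [1.0, 0.2, 0.2]
opening: 0.995
finger_force: 0.0
```

Emit:
move_arm(
  rows=[
    [0, 0, 0, -0.11, 0.088],
    [0, 0, 0, -0.11, 0.088],
    [0, 0, 0, -0.11, 0.088],
    [0, 0, 0, -0.11, 0.088],
    [0, 0, 0, -0.11, 0.088],
    [0, 0, 0, -0.104, 0.088],
    [0, 0, 0, 0, 0.088],
    [0, 0, 0, 0, 0.088],
    [0, 0, 0, 0, 0.088],
    [0, 0, 0, 0, 0.088],
  ],
)

```text
clock: 10.77
tool_pos: [0.4242, -0.0605, 0.3989]
eef_rot: [0.388, 0.922, -0.0, 0.0]
contact_force: [-0.4, 0.3, -0.6]
opening: 1.0
finger_force: 0.0
```

```bash
python3 go.py .424 -.06 .40 134.5; python3 -c "
from h import *
s=snap('wrist','w5.png')";python3 wf.py .424 -.06
```

```text
t 10.77 pos [ 0.4242 -0.0605  0.3989] yaw 134.36 tilt 0.03 F [-0.4  0.3 -0.6] open 88.1 q7 0.19
spin -0.0024 shift after [ 0.5  0.2 -1.1] shift before [ 0.5  0.2 -1.1]
plate 958 z 0.0927 [array([424.8, -60.8]), array([37.8, 14.6]), np.float64(44.3)]
top 0.0936 804 z 0.0929 [array([424.8, -60.8]), array([37.8, 14.6]), np.float64(44.3)]
carrier (0.632, 0.103) 3129 z 0.035 [array([634.8, 103.1]), array([53.7, 65. ]), np.float64(84.0)]
carrier (0.624, 0.019) 2662 z 0.035 [array([626.8,  19.3]), array([53.6, 65.2]), np.float64(84.9)]
```

Emit:
move_arm(
  rows=[
    [-0.001, 0, 0.02, 0, 0.088],
    [0, 0, 0.025, 0, 0.088],
    [0, 0, 0.025, 0, 0.088],
    [0, 0, 0.025, 0, 0.088],
    [0, 0, 0.025, 0, 0.088],
    [0, 0, 0.02, 0, 0.088],
    [0, 0, 0.02, 0, 0.088],
    [0, 0, 0.012, 0, 0.088],
    [0, 0, 0.004, 0, 0.088],
    [0, 0, 0, 0, 0.088],
  ],
)

```text
clock: 11.65
tool_pos: [0.425, -0.0607, 0.2218]
eef_rot: [0.387, 0.922, -0.001, -0.0]
contact_force: [0.5, -0.8, -0.3]
opening: 1.001
finger_force: 0.0
```

Emit:
move_arm(
  rows=[
    [0, 0, 0, 0, 0.03],
    [0, 0, 0, 0, 0.03],
    [0, 0, 0, 0, 0.03],
    [0, 0, 0, 0, 0.03],
    [0, 0, 0, 0, 0.03],
    [0, 0, 0, 0, 0.03],
    [0, 0, 0, 0, 0.03],
    [0, 0, 0, 0, 0.03],
    [0, 0, 0, 0, 0.03],
  ],
)

```text
clock: 12.4
tool_pos: [0.425, -0.0612, 0.2228]
eef_rot: [0.387, 0.922, 0.0, 0.0]
contact_force: [-0.1, -0.5, 1.0]
opening: 0.428
finger_force: 29.9
```

Emit:
move_arm(
  rows=[
    [0, 0, -0.005, 0, 0.03],
    [0, 0, -0.01, 0, 0.03],
    [0, 0, -0.02, 0, 0.03],
    [0, 0, -0.025, 0, 0.03],
    [0, 0, -0.025, 0, 0.03],
    [0, 0, -0.025, 0, 0.03],
    [0, 0, -0.025, 0, 0.03],
    [0, 0, -0.025, 0, 0.03],
    [0, 0, -0.02, 0, 0.03],
    [0, 0, -0.01, 0, 0.03],
  ],
)

```text
clock: 13.23
tool_pos: [0.4247, -0.0613, 0.4146]
eef_rot: [0.387, 0.922, 0.0, 0.001]
contact_force: [1.2, -0.3, -2.1]
opening: 0.428
finger_force: 29.9
```

```bash
python3 go.py .6268 .018 .42 84.4
```

```text
t 13.23 pos [ 0.4247 -0.0613  0.4146] yaw 134.44 tilt 0.12 F [ 1.2 -0.3 -2.1] open 37.7 q7 0.2
spin 0.8733 shift after [ 98.6 193.4  -5.4] shift before [-84.9 199.8  -5. ]
```

Emit:
move_arm(
  rows=[
    [0, 0, 0, 0.05, 0.03],
    [0, 0, 0, 0.1, 0.03],
    [0, 0, 0, 0.1, 0.03],
    [0, 0, 0, 0.1, 0.03],
    [0, 0, 0, 0.1, 0.03],
    [0, 0, 0, 0.1, 0.03],
    [0, 0, 0, 0.1, 0.03],
    [0, 0, 0, 0.1, 0.03],
    [0, 0, 0, 0.08, 0.03],
    [0, 0, 0, 0.043, 0.03],
  ],
)

```text
clock: 14.07
tool_pos: [0.4242, -0.0613, 0.4124]
eef_rot: [0.742, 0.671, -0.001, -0.0]
contact_force: [-0.1, -0.1, -1.5]
opening: 0.428
finger_force: 29.9
```

Emit:
move_arm(
  rows=[
    [0.005, 0.01, 0, 0, 0.03],
    [0.01, 0.02, 0, 0, 0.03],
    [0.013, 0.025, 0, 0, 0.03],
    [0.013, 0.025, 0, 0, 0.03],
    [0.013, 0.025, 0, 0, 0.03],
    [0.013, 0.025, 0, 0, 0.03],
    [0.013, 0.025, 0, 0, 0.03],
    [0.01, 0.02, 0, 0, 0.03],
    [0.007, 0.013, 0, 0, 0.03],
    [0.003, 0.005, 0, 0, 0.03],
  ],
)

```text
clock: 14.9
tool_pos: [0.6278, 0.0207, 0.4117]
eef_rot: [0.74, 0.672, 0.0, -0.0]
contact_force: [1.1, 0.2, -1.9]
opening: 0.428
finger_force: 29.9
```

Emit:
move_arm(
  rows=[
    [0, 0, 0, 0, 0.03],
    [0, 0, 0, 0, 0.03],
    [0, 0, 0, 0, 0.03],
  ],
)

```text
clock: 15.15
tool_pos: [0.6255, 0.0188, 0.4124]
eef_rot: [0.741, 0.672, -0.001, -0.0]
contact_force: [0.2, -0.6, -2.3]
opening: 0.428
finger_force: 29.9
```

```bash
cat > ih.py <<'E'
from h import *
# held holder: foot top height, far edge (tool x) and side edges (tool y), robust
s=r.get_state();M=R.from_quat(s['eef_rot']); W=snap('wrist','wih.png');C=cloud(W)
T=M.inv().apply(C.reshape(-1,3)-s['tool_pos']).reshape(C.shape)*1000
m=(abs(T[...,2]-213)<8)&(T[...,0]>9)&(T[...,0]<40)&(abs(T[...,1])<40)&(W['color'].astype(int).sum(-1)>150)
t=T[m]; w=cv2.minAreaRect(t[:,:2].astype('float32'))
ok=(t[:,0]<t[:,0].max()-3)
k=np.linalg.lstsq(np.c_[t[ok][:,:2],np.ones(ok.sum())],t[ok][:,2],rcond=None)[0]
print('n',len(t),'foot top',np.median(t[:,2]).round(1),'x max',np.percentile(t[:,0],99.5).round(1),'y',np.percentile(t[:,1],[.5,99.5]).round(1),'rect ang',w[1],w[2],'slope deg',np.degrees(k[:2]).round(2))
E
python3 ih.py; python3 go.py .6268 .0193 .262 84.5
```

```text
n 2031 foot top 213.9 x max 21.0 y [-24.   24.9] rect ang (12.10299015045166, 49.987754821777344) 0.05192846804857254 slope deg [ 0.93 -0.55]
t 15.2 pos [0.6256 0.0188 0.4126] yaw 84.41 tilt 0.11 F [ 0.1  0.3 -1.9] open 37.6 q7 -0.53
spin -0.0015 shift after [  0.6   1.1 150.6] shift before [  0.8   1.3 150.6]
```

Emit:
move_arm(
  rows=[
    [0.001, 0.001, 0.01, -0.002, 0.03],
    [0, 0, 0.02, 0, 0.03],
    [0, 0, 0.025, 0, 0.03],
    [0, 0, 0.025, 0, 0.03],
    [0, 0, 0.025, 0, 0.03],
    [0, 0, 0.02, 0, 0.03],
    [0, 0, 0.015, 0, 0.03],
    [0, 0, 0.007, 0, 0.03],
    [0, 0, 0.003, 0, 0.03],
    [0, 0, 0, 0, 0.03],
  ],
)

```text
clock: 16.03
tool_pos: [0.6275, 0.0204, 0.2624]
eef_rot: [0.74, 0.673, -0.0, -0.0]
contact_force: [0.5, -0.0, -1.3]
opening: 0.426
finger_force: 29.9
```

Emit:
move_arm(
  rows=[
    [0, 0, 0.001, 0, 0.03],
    [0, 0, 0, 0, 0.03],
    [0, 0, 0, 0, 0.03],
    [0, 0, 0, 0, 0.03],
  ],
)

```text
clock: 16.37
tool_pos: [0.628, 0.0205, 0.2625]
eef_rot: [0.74, 0.673, 0.001, 0.0]
contact_force: [-0.5, -0.8, -1.8]
opening: 0.429
finger_force: 29.9
```

Emit:
move_arm(
  rows=[
    [-0.001, -0.001, 0.001, 0, 0.03],
    [0, 0, 0.001, 0, 0.03],
    [0, 0, 0, 0, 0.03],
    [0, 0, 0, 0, 0.03],
  ],
)

```text
clock: 16.7
tool_pos: [0.6266, 0.0196, 0.2597]
eef_rot: [0.74, 0.673, -0.0, -0.0]
contact_force: [-0.5, -0.1, -2.1]
opening: 0.425
finger_force: 29.9
```

Emit:
move_arm(
  rows=[
    [0, 0, 0.001, 0, 0.03],
    [0, 0, 0, 0, 0.03],
    [0, 0, 0, 0, 0.03],
  ],
)

```text
clock: 16.95
tool_pos: [0.6267, 0.0196, 0.2589]
eef_rot: [0.74, 0.673, 0.0, 0.0]
contact_force: [-0.2, -0.4, -0.6]
opening: 0.425
finger_force: 29.9
```

Emit:
move_arm(
  rows=[
    [0, 0, 0.001, 0, 0.03],
    [0, 0, 0, 0, 0.03],
    [0, 0, 0, 0, 0.03],
  ],
)

```text
clock: 17.2
tool_pos: [0.6267, 0.0197, 0.2588]
eef_rot: [0.74, 0.673, 0.0, 0.0]
contact_force: [-1.6, -0.4, 7.0]
opening: 0.434
finger_force: 29.9
```

Emit:
move_arm(
  rows=[
    [0, 0, 0, 0, 0.042],
    [0, 0, 0, 0, 0.05],
    [0, 0, 0, 0, 0.065],
    [0, 0, 0, 0, 0.08],
    [0, 0, 0, 0, 0.08],
    [0, 0, -0.01, 0, 0.088],
    [0, 0, -0.025, 0, 0.088],
    [0, 0, -0.035, 0, 0.088],
    [0, 0, -0.035, 0, 0.088],
    [0, 0, -0.035, 0, 0.088],
  ],
)

```text
clock: 18.03
tool_pos: [0.6263, 0.0196, 0.3998]
eef_rot: [0.74, 0.673, -0.0, -0.0]
contact_force: [0.4, 0.3, 0.2]
opening: 1.0
finger_force: 0.0
```

```bash
python3 go.py .4365 .079 .40 115
```

```text
t 18.03 pos [0.6263 0.0196 0.3998] yaw 84.58 tilt 0.02 F [0.4 0.3 0.2] open 88.1 q7 -0.54
spin -0.531 shift after [ 134.  -146.9   -0.2] shift before [ 4.120e+01 -1.946e+02 -1.000e-01]
```

Emit:
move_arm(
  rows=[
    [0.005, -0.024, 0, 0, 0.088],
    [0.005, -0.024, 0, 0, 0.088],
    [0.005, -0.024, 0, 0, 0.088],
    [0.005, -0.024, 0, 0, 0.088],
    [0.005, -0.025, 0, 0, 0.088],
    [0.005, -0.025, 0, 0, 0.088],
    [0.005, -0.025, 0, 0, 0.088],
    [0.006, -0.024, 0, 0, 0.088],
    [0, 0, 0, -0.106, 0.088],
    [0, 0, 0, -0.106, 0.088],
  ],
)

```text
clock: 18.87
tool_pos: [0.435, 0.0796, 0.3987]
eef_rot: [0.662, 0.75, -0.0, 0.001]
contact_force: [-0.3, -0.0, -1.2]
opening: 0.997
finger_force: 0.0
```

Emit:
move_arm(
  rows=[
    [0, 0, 0, -0.106, 0.088],
    [0, 0, 0, -0.106, 0.088],
    [0, 0, 0, -0.107, 0.088],
    [0, 0, 0, 0, 0.088],
    [0, 0, 0, 0, 0.088],
    [0, 0, 0, 0, 0.088],
  ],
)

```text
clock: 19.37
tool_pos: [0.4364, 0.0789, 0.398]
eef_rot: [0.539, 0.843, 0.0, 0.0]
contact_force: [0.5, 0.2, -0.1]
opening: 0.997
finger_force: 0.0
```

```bash
python3 -c "
from h import *
s=snap('wrist','w6.png')";python3 wf.py .4365 .079;python3 go.py .4365 .079 .222 115
```

```text
plate 683 z 0.0872 [array([436.9,  79.2]), array([26.9, 14.5]), np.float64(26.6)]
top 0.0882 550 z 0.0874 [array([436.7,  79.1]), array([26.2, 14.5]), np.float64(26.5)]
carrier (0.632, 0.103) 2938 z 0.035 [array([635.2, 103.3]), array([53.6, 64.9]), np.float64(84.2)]
carrier (0.6166, -0.058) 1617 z 0.035 [array([620.4, -58.1]), array([54. , 64.7]), np.float64(83.6)]
t 19.42 pos [0.4364 0.0789 0.398 ] yaw 114.86 tilt 0.03 F [-0.3 -0.4  0.6] open 88.2 q7 -0.4
spin -0.0025 shift after [0.00e+00 1.00e-01 1.76e+02] shift before [1.00e-01 1.00e-01 1.76e+02]
```

Emit:
move_arm(
  rows=[
    [0, 0, 0.02, -0.026, 0.088],
    [0, 0, 0.025, 0, 0.088],
    [0, 0, 0.025, 0, 0.088],
    [0, 0, 0.025, 0, 0.088],
    [0, 0, 0.025, 0, 0.088],
    [0, 0, 0.02, 0, 0.088],
    [0, 0, 0.02, 0, 0.088],
    [0, 0, 0.012, 0, 0.088],
    [0, 0, 0.004, 0, 0.088],
    [0, 0, 0, 0, 0.088],
  ],
)

```text
clock: 20.25
tool_pos: [0.4363, 0.0793, 0.2211]
eef_rot: [0.526, 0.85, -0.001, -0.0]
contact_force: [-0.1, -0.1, 0.8]
opening: 1.0
finger_force: 0.0
```

Emit:
move_arm(
  rows=[
    [0, 0, 0, 0, 0.04],
    [0, 0, 0, 0, 0.03],
    [0, 0, 0, 0, 0.02],
    [0, 0, 0, 0, 0.02],
    [0, 0, 0, 0, 0.02],
    [0, 0, 0, 0, 0.02],
    [0, 0, 0, 0, 0.02],
    [0, 0, 0, 0, 0.02],
    [0, 0, 0, 0, 0.02],
    [0, 0, 0, 0, 0.02],
  ],
)

```text
clock: 21.08
tool_pos: [0.4366, 0.079, 0.2217]
eef_rot: [0.526, 0.85, 0.0, 0.0]
contact_force: [1.2, -0.8, -0.7]
opening: 0.303
finger_force: 30.0
```

Emit:
move_arm(
  rows=[
    [0, 0, -0.005, 0, 0.02],
    [0, 0, -0.01, 0, 0.02],
    [0, 0, -0.02, 0, 0.02],
    [0, 0, -0.025, 0, 0.02],
    [0, 0, -0.025, 0, 0.02],
    [0, 0, -0.025, 0, 0.02],
    [0, 0, -0.025, 0, 0.02],
    [0, 0, -0.025, 0, 0.02],
    [0, 0, -0.02, 0, 0.02],
    [0, 0, -0.01, 0, 0.02],
  ],
)

```text
clock: 21.92
tool_pos: [0.4363, 0.0789, 0.4136]
eef_rot: [0.527, 0.85, 0.001, 0.001]
contact_force: [0.4, 0.3, -3.0]
opening: 0.301
finger_force: 30.0
```

```bash
python3 go.py .635 .1033 .41 84.5
```

```text
t 21.92 pos [0.4363 0.0789 0.4136] yaw 116.46 tilt 0.12 F [ 0.4  0.3 -3. ] open 26.5 q7 -0.37
spin 0.5577 shift after [ 43.4 195.4   3.6] shift before [-66.7 188.8   4. ]
```

Emit:
move_arm(
  rows=[
    [0, 0, 0, 0.05, 0.02],
    [0, 0, 0, 0.08, 0.02],
    [0, 0, 0, 0.08, 0.02],
    [0, 0, 0, 0.08, 0.02],
    [0, 0, 0, 0.08, 0.02],
    [0, 0, 0, 0.08, 0.02],
    [0, 0, 0, 0.07, 0.02],
    [0, 0, 0, 0.038, 0.02],
  ],
)

```text
clock: 22.58
tool_pos: [0.4359, 0.0786, 0.4113]
eef_rot: [0.741, 0.671, -0.001, -0.0]
contact_force: [-0.9, -0.3, -3.5]
opening: 0.302
finger_force: 30.0
```

Emit:
move_arm(
  rows=[
    [0.003, 0.01, 0, 0, 0.02],
    [0.004, 0.02, 0, 0, 0.02],
    [0.005, 0.025, 0, 0, 0.02],
    [0.006, 0.025, 0, 0, 0.02],
    [0.006, 0.025, 0, 0, 0.02],
    [0.006, 0.025, 0, 0, 0.02],
    [0.005, 0.025, 0, 0, 0.02],
    [0.004, 0.02, 0, 0, 0.02],
    [0.003, 0.014, 0, 0, 0.02],
    [0.001, 0.006, 0, 0, 0.02],
  ],
)

```text
clock: 23.42
tool_pos: [0.6359, 0.1028, 0.4104]
eef_rot: [0.74, 0.672, -0.0, -0.0]
contact_force: [0.7, -0.0, -2.2]
opening: 0.3
finger_force: 30.0
```

Emit:
move_arm(
  rows=[
    [0, 0, 0, 0, 0.02],
    [0, 0, 0, 0, 0.02],
    [0, 0, 0, 0, 0.02],
    [0, 0, 0, 0, 0.02],
  ],
)

```text
clock: 23.75
tool_pos: [0.6337, 0.1029, 0.4118]
eef_rot: [0.74, 0.673, -0.001, -0.0]
contact_force: [0.2, 0.1, -3.1]
opening: 0.303
finger_force: 30.0
```

```bash
python3 ih.py; python3 go.py .635 .1033 .26 84.5
```

```text
n 2045 foot top 212.8 x max 20.8 y [-23.8  25.3] rect ang (11.919949531555176, 49.72370529174805) 0.21186229586601257 slope deg [ 0.41 -0.7 ]
t 23.8 pos [0.6338 0.103  0.4119] yaw 84.53 tilt 0.04 F [-0.1  0.1 -2.2] open 26.7 q7 -0.67
spin 0.0005 shift after [  0.4   1.1 151.9] shift before [  0.5   1.2 151.9]
```

Emit:
move_arm(
  rows=[
    [0, 0, 0.01, 0, 0.02],
    [0, 0, 0.02, 0, 0.02],
    [0, 0, 0.025, 0, 0.02],
    [0, 0, 0.025, 0, 0.02],
    [0, 0, 0.025, 0, 0.02],
    [0, 0, 0.02, 0, 0.02],
    [0, 0, 0.015, 0, 0.02],
    [0, 0, 0.007, 0, 0.02],
    [0, 0, 0.003, 0, 0.02],
    [0, 0, 0, 0, 0.02],
  ],
)

```text
clock: 24.63
tool_pos: [0.6345, 0.103, 0.2613]
eef_rot: [0.74, 0.672, -0.0, -0.0]
contact_force: [0.2, 0.6, -2.7]
opening: 0.298
finger_force: 30.0
```

Emit:
move_arm(
  rows=[
    [0, 0, 0.001, 0, 0.02],
    [0, 0, 0, 0, 0.02],
    [0, 0, 0, 0, 0.02],
    [0, 0, 0, 0, 0.02],
  ],
)

```text
clock: 24.97
tool_pos: [0.6348, 0.103, 0.2615]
eef_rot: [0.74, 0.672, 0.001, 0.0]
contact_force: [0.3, 0.0, -2.7]
opening: 0.302
finger_force: 30.0
```

Emit:
move_arm(
  rows=[
    [0, 0, 0.001, 0, 0.02],
    [0, 0, 0.001, 0, 0.02],
    [0, 0, 0, 0, 0.02],
    [0, 0, 0, 0, 0.02],
  ],
)

```text
clock: 25.3
tool_pos: [0.6346, 0.103, 0.2586]
eef_rot: [0.74, 0.672, -0.0, -0.0]
contact_force: [0.2, -0.7, -2.2]
opening: 0.303
finger_force: 30.0
```

Emit:
move_arm(
  rows=[
    [0, 0, 0.001, 0, 0.02],
    [0, 0, 0, 0, 0.02],
    [0, 0, 0, 0, 0.02],
  ],
)

```text
clock: 25.55
tool_pos: [0.6347, 0.103, 0.2578]
eef_rot: [0.74, 0.672, 0.0, 0.0]
contact_force: [-0.2, 0.2, -1.2]
opening: 0.3
finger_force: 30.0
```

Emit:
move_arm(
  rows=[
    [0, 0, 0.001, 0, 0.02],
    [0, 0, 0, 0, 0.02],
    [0, 0, 0, 0, 0.02],
  ],
)

```text
clock: 25.8
tool_pos: [0.6348, 0.1031, 0.2577]
eef_rot: [0.74, 0.672, 0.0, 0.0]
contact_force: [-1.4, -0.7, 5.1]
opening: 0.298
finger_force: 29.9
```

Seated. I'll release and go to the 49 mm holder at about (.4497, .2026).

Emit:
move_arm(
  rows=[
    [0, 0, 0, 0, 0.031],
    [0, 0, 0, 0, 0.04],
    [0, 0, 0, 0, 0.055],
    [0, 0, 0, 0, 0.07],
    [0, 0, 0, 0, 0.07],
    [0, 0, -0.01, 0, 0.07],
    [0, 0, -0.025, 0, 0.088],
    [0, 0, -0.035, 0, 0.088],
    [0, 0, -0.035, 0, 0.088],
    [0, 0, -0.035, 0, 0.088],
  ],
)

```text
clock: 26.63
tool_pos: [0.6343, 0.103, 0.3988]
eef_rot: [0.74, 0.673, 0.0, -0.0]
contact_force: [0.4, 0.8, 0.7]
opening: 0.993
finger_force: 0.0
```

```bash
python3 go.py .4497 .2026 .40 112.3
```

```text
t 26.63 pos [0.6343 0.103  0.3988] yaw 84.52 tilt 0.02 F [0.4 0.8 0.7] open 87.5 q7 -0.68
spin -0.4848 shift after [ 162.2 -133.    -1.2] shift before [  81.5 -193.3   -1.1]
```

Emit:
move_arm(
  rows=[
    [0.01, -0.024, 0, 0, 0.088],
    [0.01, -0.024, 0, 0, 0.088],
    [0.01, -0.024, 0, 0, 0.088],
    [0.01, -0.024, 0, 0, 0.088],
    [0.01, -0.024, 0, 0, 0.088],
    [0.01, -0.024, 0, 0, 0.088],
    [0.01, -0.025, 0, 0, 0.088],
    [0.011, -0.024, 0, 0, 0.088],
    [0, 0, 0, -0.1, 0.088],
    [0, 0, 0, -0.1, 0.088],
  ],
)

```text
clock: 27.47
tool_pos: [0.4487, 0.2035, 0.3978]
eef_rot: [0.666, 0.746, 0.0, 0.0]
contact_force: [-0.4, 0.4, 0.5]
opening: 0.996
finger_force: 0.0
```

Emit:
move_arm(
  rows=[
    [0, 0, 0, -0.1, 0.088],
    [0, 0, 0, -0.1, 0.088],
    [0, 0, 0, -0.085, 0.088],
    [0, 0, 0, 0, 0.088],
    [0, 0, 0, 0, 0.088],
    [0, 0, 0, 0, 0.088],
  ],
)

```text
clock: 27.97
tool_pos: [0.4503, 0.2021, 0.3971]
eef_rot: [0.558, 0.83, 0.0, 0.0]
contact_force: [0.5, 0.1, -0.1]
opening: 0.998
finger_force: 0.0
```

```bash
python3 -c "
from h import *
s=snap('wrist','w7.png')";python3 wf.py .4497 .2026;python3 go.py .4497 .2026 .222 112.3
```

```text
plate 1327 z 0.0982 [array([449.8, 203.2]), array([48.9, 14.4]), np.float64(22.1)]
top 0.0992 1086 z 0.0984 [array([449.9, 203. ]), array([48.5, 14.2]), np.float64(22.4)]
t 28.02 pos [0.4503 0.2021 0.397 ] yaw 112.18 tilt 0.03 F [-0.2 -0.6  0.2] open 88.0 q7 -0.66
spin -0.002 shift after [  0.7  -0.4 175. ] shift before [  0.7  -0.4 175. ]
```

Emit:
move_arm(
  rows=[
    [0.001, 0, 0.02, 0, 0.088],
    [0, 0, 0.025, 0, 0.088],
    [0, 0, 0.025, 0, 0.088],
    [0, 0, 0.025, 0, 0.088],
    [0, 0, 0.025, 0, 0.088],
    [0, 0, 0.02, 0, 0.088],
    [0, 0, 0.02, 0, 0.088],
    [0, 0, 0.011, 0, 0.088],
    [0, 0, 0.004, 0, 0.088],
    [0, 0, 0, 0, 0.088],
  ],
)

```text
clock: 28.85
tool_pos: [0.4497, 0.2033, 0.2211]
eef_rot: [0.557, 0.83, -0.001, -0.0]
contact_force: [-0.7, -0.0, -0.7]
opening: 0.999
finger_force: 0.0
```

Emit:
move_arm(
  rows=[
    [0, 0, 0, 0, 0.06],
    [0, 0, 0, 0, 0.05],
    [0, 0, 0, 0, 0.04],
    [0, 0, 0, 0, 0.04],
    [0, 0, 0, 0, 0.04],
    [0, 0, 0, 0, 0.04],
    [0, 0, 0, 0, 0.04],
    [0, 0, 0, 0, 0.04],
    [0, 0, 0, 0, 0.04],
    [0, 0, 0, 0, 0.04],
  ],
)

```text
clock: 29.68
tool_pos: [0.4501, 0.2031, 0.2219]
eef_rot: [0.557, 0.83, 0.0, 0.0]
contact_force: [0.1, 0.0, 4.4]
opening: 0.552
finger_force: 30.0
```

Emit:
move_arm(
  rows=[
    [0, 0, -0.005, 0, 0.04],
    [0, 0, -0.01, 0, 0.04],
    [0, 0, -0.02, 0, 0.04],
    [0, 0, -0.025, 0, 0.04],
    [0, 0, -0.025, 0, 0.04],
    [0, 0, -0.025, 0, 0.04],
    [0, 0, -0.025, 0, 0.04],
    [0, 0, -0.025, 0, 0.04],
    [0, 0, -0.025, 0, 0.04],
    [0, 0, -0.015, 0, 0.04],
  ],
)

```text
clock: 30.52
tool_pos: [0.4496, 0.2031, 0.4238]
eef_rot: [0.557, 0.831, 0.001, 0.0]
contact_force: [0.9, -0.3, -1.9]
opening: 0.553
finger_force: 30.0
```

```bash
python3 go.py .6195 -.0583 .42 84.5
```

```text
t 30.52 pos [0.4496 0.2031 0.4238] yaw 112.31 tilt 0.08 F [ 0.9 -0.3 -1.9] open 48.7 q7 -0.63
spin 0.4853 shift after [-243.9  194.2    3.8] shift before [-306.3   58.     3.8]
```

Emit:
move_arm(
  rows=[
    [0, 0, 0, 0.05, 0.04],
    [0, 0, 0, 0.075, 0.04],
    [0, 0, 0, 0.075, 0.04],
    [0, 0, 0, 0.075, 0.04],
    [0, 0, 0, 0.075, 0.04],
    [0, 0, 0, 0.075, 0.04],
    [0, 0, 0, 0.06, 0.04],
    [-0.005, 0.004, 0, 0, 0.04],
    [-0.012, 0.01, 0, 0, 0.04],
    [-0.018, 0.014, 0, 0, 0.04],
  ],
)

```text
clock: 31.35
tool_pos: [0.4737, 0.1664, 0.4217]
eef_rot: [0.738, 0.675, -0.0, -0.001]
contact_force: [-0.2, -0.4, -1.8]
opening: 0.555
finger_force: 30.0
```

Emit:
move_arm(
  rows=[
    [-0.02, 0.016, 0, 0, 0.04],
    [-0.021, 0.017, 0, 0, 0.04],
    [-0.021, 0.017, 0, 0, 0.04],
    [-0.021, 0.017, 0, 0, 0.04],
    [-0.021, 0.017, 0, 0, 0.04],
    [-0.021, 0.017, 0, 0, 0.04],
    [-0.021, 0.017, 0, 0, 0.04],
    [-0.021, 0.016, 0, 0, 0.04],
    [-0.018, 0.014, 0, 0, 0.04],
    [-0.014, 0.011, 0, 0, 0.04],
  ],
)

```text
clock: 32.18
tool_pos: [0.614, -0.0511, 0.421]
eef_rot: [0.74, 0.672, -0.001, -0.0]
contact_force: [1.3, 0.1, -2.1]
opening: 0.554
finger_force: 30.0
```

Emit:
move_arm(
  rows=[
    [-0.008, 0.006, 0, 0, 0.04],
    [-0.002, 0.001, 0, 0, 0.04],
    [0, 0, 0, 0, 0.04],
    [0, 0, 0, 0, 0.04],
    [0, 0, 0, 0, 0.04],
  ],
)

```text
clock: 32.6
tool_pos: [0.619, -0.0568, 0.4219]
eef_rot: [0.739, 0.673, 0.0, -0.001]
contact_force: [0.6, -0.0, -2.2]
opening: 0.554
finger_force: 30.0
```

```bash
python3 ih.py; python3 go.py .6197 -.0582 .26 84.5
```

```text
n 2065 foot top 213.3 x max 20.9 y [-24.4  24.6] rect ang (50.22634506225586, 12.03856372833252) 89.87765502929688 slope deg [ 0.46 -0.08]
t 32.65 pos [ 0.6191 -0.0569  0.4219] yaw 84.66 tilt 0.04 F [ 0.3 -0.1 -2.3] open 48.8 q7 -0.43
spin 0.0028 shift after [ -1.3   0.7 161.9] shift before [ -1.4   0.8 161.9]
```

Emit:
move_arm(
  rows=[
    [-0.001, 0, 0.015, 0.002, 0.04],
    [0, 0, 0.025, 0, 0.04],
    [0, 0, 0.025, 0, 0.04],
    [0, 0, 0.025, 0, 0.04],
    [0, 0, 0.025, 0, 0.04],
    [0, 0, 0.02, 0, 0.04],
    [0, 0, 0.015, 0, 0.04],
    [0, 0, 0.007, 0, 0.04],
    [0, 0, 0.003, 0, 0.04],
    [0, 0, 0, 0, 0.04],
  ],
)

```text
clock: 33.48
tool_pos: [0.6195, -0.0588, 0.2618]
eef_rot: [0.741, 0.672, 0.0, -0.0]
contact_force: [-0.3, -0.2, -1.9]
opening: 0.553
finger_force: 30.0
```

Emit:
move_arm(
  rows=[
    [0, 0, 0, 0, 0.04],
    [0, 0, 0.001, 0, 0.04],
    [0, 0, 0, 0, 0.04],
    [0, 0, 0, 0, 0.04],
  ],
)

```text
clock: 33.82
tool_pos: [0.6197, -0.0595, 0.2614]
eef_rot: [0.741, 0.672, 0.0, 0.0]
contact_force: [-0.1, -0.7, -1.6]
opening: 0.552
finger_force: 30.0
```

Emit:
move_arm(
  rows=[
    [0.001, 0, 0.001, 0, 0.04],
    [0, 0, 0.001, 0, 0.04],
    [0, 0, 0, 0, 0.04],
    [0, 0, 0, 0, 0.04],
  ],
)

```text
clock: 34.15
tool_pos: [0.6196, -0.0584, 0.2586]
eef_rot: [0.741, 0.672, -0.0, -0.0]
contact_force: [-0.5, -0.2, -1.3]
opening: 0.554
finger_force: 30.0
```

Emit:
move_arm(
  rows=[
    [0, 0, 0.001, 0, 0.04],
    [0, 0, 0, 0, 0.04],
    [0, 0, 0, 0, 0.04],
  ],
)

```text
clock: 34.4
tool_pos: [0.6197, -0.0584, 0.258]
eef_rot: [0.741, 0.672, 0.0, 0.0]
contact_force: [-0.9, 0.2, 1.0]
opening: 0.552
finger_force: 30.0
```

Emit:
move_arm(
  rows=[
    [0, 0, 0, 0, 0.053],
    [0, 0, 0, 0, 0.06],
    [0, 0, 0, 0, 0.075],
    [0, 0, 0, 0, 0.088],
    [0, 0, 0, 0, 0.088],
    [0, 0, -0.01, 0, 0.088],
    [0, 0, -0.025, 0, 0.088],
    [0, 0, -0.035, 0, 0.088],
    [0, 0, -0.035, 0, 0.088],
    [0, 0, -0.035, 0, 0.088],
  ],
)

```text
clock: 35.23
tool_pos: [0.6193, -0.0583, 0.3999]
eef_rot: [0.741, 0.672, 0.0, -0.0]
contact_force: [1.0, -0.7, -0.5]
opening: 0.999
finger_force: 0.0
```

Emit:
move_arm(
  rows=[
    [0, -0.03, 0, 0, 0.088],
    [0, -0.03, 0, 0, 0.088],
    [0, -0.03, 0, 0, 0.088],
    [0, -0.03, 0, 0, 0.088],
    [0, -0.03, 0, 0, 0.088],
    [0, 0, 0, 0, 0.088],
    [0, 0, 0, 0, 0.088],
  ],
)

```text
clock: 35.82
tool_pos: [0.4692, -0.0436, 0.3986]
eef_rot: [0.741, 0.672, -0.0, 0.0]
contact_force: [0.9, -0.2, 0.3]
opening: 0.997
finger_force: 0.0
```

```bash
python3 - <<'E'
from h import *
a=snap('top','t8.png');b=snap('scene','s8.png')
c=a['color'][120:250,150:420,::-1];d=b['color'][130:350,200:450,::-1]
cv2.imwrite('pics/t8c.png',cv2.resize(c,None,fx=2.9,fy=2.9,interpolation=2))
cv2.imwrite('pics/s8c.png',cv2.resize(d,None,fx=2.7,fy=2.7,interpolation=2))
for n,s in(('top',a),('scene',b)):
    P=cloud(s)
    for x,y in((.634,.103),(.626,.019),(.619,-.058),(.611,-.136)):
        m=(np.hypot(P[...,0]-x,P[...,1]-y)<.04)&(P[...,2]>.098)&(P[...,2]<.16)
        q=P[m]
        if len(q): print(n,x,y,len(q),'top z',np.percentile(q[:,2],95).round(4),[np.round(k,1) for k in cv2.minAreaRect((q[:,:2]*1000).astype('float32'))])
E
```

```text
top 0.634 0.103 68 top z 0.1279 [array([632.6, 102.2]), array([14.5, 28.7]), np.float64(85.5)]
top 0.626 0.019 65 top z 0.1336 [array([624.1,  19.4]), array([13.2, 38.9]), np.float64(82.9)]
top 0.611 -0.136 30 top z 0.1445 [array([ 626. , -138.7]), array([24.2, 13.4]), np.float64(3.1)]
scene 0.634 0.103 120 top z 0.1247 [array([634.2, 104.6]), array([16.6, 27.5]), np.float64(85.4)]
scene 0.626 0.019 169 top z 0.1299 [array([625.7,  21.2]), array([18.1, 39.4]), np.float64(84.7)]
scene 0.619 -0.058 221 top z 0.1355 [array([618.3, -57. ]), array([19.8, 50. ]), np.float64(83.4)]
scene 0.611 -0.136 282 top z 0.1414 [array([ 610.2, -133.5]), array([20.4, 60.4]), np.float64(84.5)]
```

View pics/t8c.png

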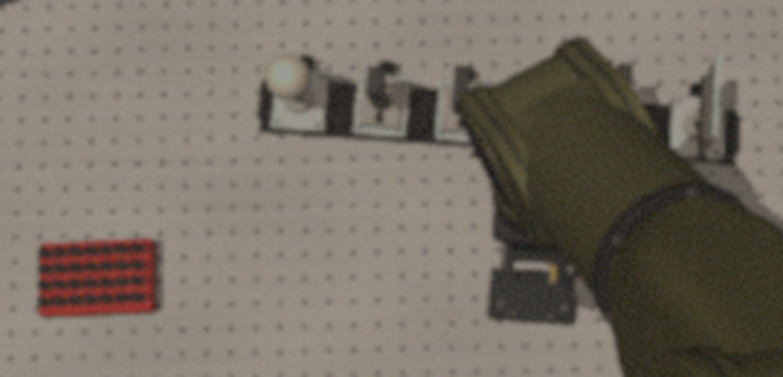

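View pics/s8c.png

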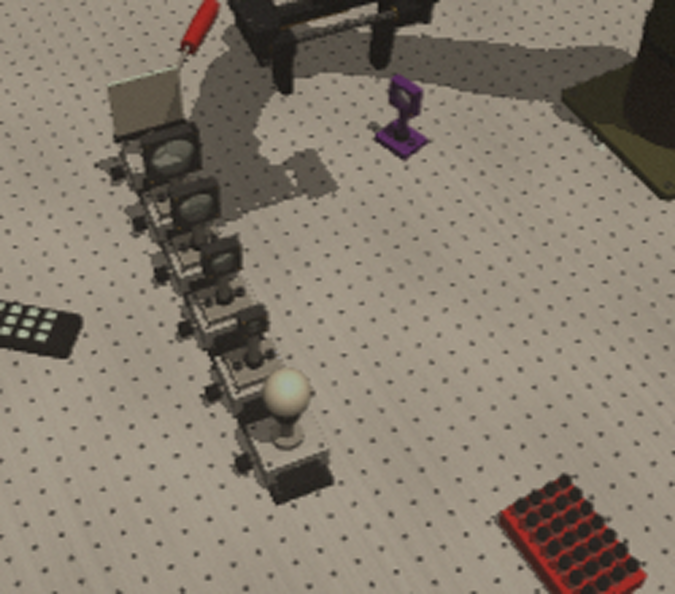

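The scene crop shows the 27, 38, 49 and 60 mm holders upright from the lamp to the screen. Each is within about 2 mm of its carrier's centre and within about 2° of the rail, and the rack has not moved.

```bash
python3 -c "
from h import *
print(r.finish_job())"
```

```text
the job is handed in; nothing more can be done
None
```

All four lens holders stand upright on the carriers, smallest by the lamp to largest by the screen, centred to about 2 mm and square to the rail to about 2°; the vial rack was not moved, and the job was handed in at about 36 s.

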